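Fetch a fresh bar of soap from the lidded tub

TASK

Open the soap tub on the washstand: by its front lip tip the lid up, draw its tongue out of the slot at the back, and lay the lid flat and right way up in the middle of the slatted board. Then take out the bar of soap and lay it flat in the middle of the soap dish, leaving the nail brush in the tub. Set things down rather than dropping them, and leave everything else where it stands.

Things in the scene. Friction and masses are not known exactly. Their poses are not given: they have to be found in the camera images.
- tub: White ceramic tub, fixed, 150 (x) x 180 (y) x 70 mm high, open on top, lidded. Origin: centre of its underside; its front (-x) faces roughly to the robot's right. Walls 6 mm; inner floor 20 mm above the counter; inside 138 x 168 mm, 50 mm deep. An upright 100 mm wide stands on the rear wall, 28 mm above the rim.
- tub_slot (a point): Centre of the lower edge of the slot in the tub's rear upright (x = +72, z = +70 mm in the tub's frame, same axes). The slot is 70 mm wide (y) and 16 mm high, through the 6 mm wall; above it a crossbar 12 mm high.
- lid: Loose wooden lid, 0.14 kg: plate 6 mm thick, 147 x 176 (y) mm, on the tub's rim. Origin: on the plate's underside, above the tub's centre (plate from x = -82 to +65 mm); x to the rear, z up. Below it two cross ribs 120 mm wide, 14 deep, 6 thick, at x = -62 and +55: the front one sits just inside the tub's front wall, so the lid cannot be drawn forward while flat.
- lid_tongue (a point): Underside of the rear end of the lid's tongue (x = +86 mm in the lid's frame), 56 mm wide, 6 thick, through the tub's slot with 10 mm play upwards: it bars lifting the lid straight up. Tip the lid's front up 20 to 45 degrees about the rear wall, then draw the lid forward along its own plane by 30 mm or more.
- lid_lip (a point): Middle of the free upper edge of the lid's front lip, halfway through its thickness: x = -109, y = 0, z = +40 mm in the lid's frame (same axes). The lip is a straight strip 110 mm wide (y), 45 long, 10 thick, flaring out (-x) and up from the plate's front edge (x = -83, z = +3) at 55 degrees above horizontal.
- soap: Bar of cream-coloured soap, rounded block 80 (x) x 45 (y) x 30 mm high, 0.1 kg, lying flat in the tub, long side along the tub's x, left or right of the nail brush. Origin: centre of its underside.
- brush: Nail brush lying bristles down in the tub beside the soap: wooden back 80 (x) x 45 (y) mm over a narrower pale bristle block, 32 mm high. Origin: centre of its underside.
- board: Slatted wooden board fixed on the counter on one side of the tub, 220 x 220 mm, top 12 mm above its origin (centre of its underside).
- dish: White open soap dish fixed on the counter on the other side of the tub, 130 (x) x 110 (y) x 20 mm high, walls and floor 5 mm. Origin: centre of its underside.
- pump: Bystander: clear soap bottle with a brass cap, 68 mm diameter, 160 tall. Origin: on its underside.
- shampoo: Bystander: white bottle with a black cap, 60 mm diameter, 190 tall. Origin: on its underside.
- tumbler: Bystander: empty drinking glass, 72 mm diameter, 90 tall. Origin: on its underside.
- jar: Bystander: low white cream jar with a metal cap, 70 mm diameter, 55 tall. Origin: on its underside.
- hairbrush: Bystander: dark wooden hairbrush lying bristles down far to the right, 210 mm long, 28 high. Origin: on its underside, x along it.
- tissues: Bystander: plain grey card tissue box with a dark oval slot on top, behind the tub, 85 x 200 x 70 mm. Origin: on its underside.
- mouthwash: Bystander: green bottle with a white cap, 66 mm diameter, 150 tall. Origin: on its underside.
There are look-alikes about, which are no part of the job. Of the things that look like the lid, the smaller one is meant.

How it is judged (in metres and radians):
On the way, in this order (a step that is already met when the one before it is completed fails the run):
1. the lid lies flat, right way up and released in the middle of the board (horizontal distance between lid and board below 0.045 m and angle between lid's own z axis and vertical below 0.15 rad and height (world z) of lid below 0.045 m and linear speed of lid below 0.02 m/s and contact force between the fingers and lid below 0.1 N), for 0.2 s.
2. the soap is lifted clear out of the tub (z of soap in the frame of tub above 0.075 m), for 0.05 s.
At the end, for the whole second after the job is handed in: Lid level within 0.15 rad, right way up on the board, origin within 45 mm of its centre and under 45 mm high; soap flat within 0.2 rad on the dish floor (under 13 mm), within 30 mm of its centre; brush in the tub (within 75 mm of its centre, below 40 mm); lid and soap at rest (all of step 1 and horizontal distance between soap and dish below 0.03 m and angle between soap's own z axis and vertical below 0.2 rad and z of soap in the frame of dish below 0.013 m and linear speed of soap below 0.02 m/s and z of brush in the frame of tub below 0.04 m and horizontal distance between brush and tub below 0.075 m); the robot touches nothing.
It fails at once if the lid is dropped (falls free faster than 1 m/s, some 50 mm) (linear speed of lid above 1 m/s and contact force between the fingers and lid below 0.05 N).
It fails at once if the soap is dropped (falls free faster than 1 m/s, some 50 mm) (linear speed of soap above 1 m/s and contact force between the fingers and soap below 0.05 N).
It fails at once if a bystander is moved by more than 40 mm or knocked over (distance of any of pump, shampoo, tumbler, jar, hairbrush, tissues, mouthwash from where it was at the start of the episode above 0.04 m or angle between any of pump, shampoo, tumbler, jar, tissues, mouthwash's own z axis and vertical above 0.6 rad).
It also fails if it takes over 67 s, if anything falls off the work surface, if the arm or the gripper's body presses on something with over 40 N, if the wrist force passes 120 N, or if a joint passes its speed limit or range.

ROBOT

A 6-joint arm with a two-finger parallel gripper is mounted at the origin on the work surface. World frame = base frame: x ahead of the robot, y to its left, z up, the work surface at z = 0. Lengths are in m, angles in degrees, forces in N, time in s.
With the tool pointing down it reaches from about 0.4 to 0.825 m from the base axis. Payload 7 kg.
Tool frame: the origin (TCP) lies midway between the tips of the shut fingers; the grasp point (between the pads) lies ctrl.grasp_offset behind it (ctrl.grasp_offset is the distance from the TCP to the grasp point, in m); z points along the fingers, y is the line along which they close (so a half turn about z gives the same grasp; the last joint's range is limited). The gripper opens to 88 mm and grips with 3 to 60 N. Pads are 19 mm wide; open, the fingers measure 130 mm over their backs; the gripper's body (78 mm by 193 mm) begins 47 mm behind the grasp point.
Start: joints at [80.163, 20.546, 0.682, 0, -70.136, -16.507], TCP at [0.3, 0.605, 0.227] pointing down, gripper open.
Joint ranges: [-176.03, 176.03], [-82.01, 121.73], [-58.28, 71.71], [-173.87, 95.51], [-174.79, -0.11], [-173.66, 173.66]. Speed limits (degrees/s): [136.94, 136.94, 172.46, 180, 180, 180].

INTERFACE

Orientations are given as [roll, pitch, yaw] about the fixed x, y, z axes, in that order (R = Rz(yaw) Ry(pitch) Rx(roll)).
In Python, from plant import ctrl gives the robot as it stands. The module is installed in compiled form; this text tells all that it offers.
- The arm moves only by the tool send_rows, never from a script. Its argument "increments" is a list that holds one entry, the list of rows, each a list of 4 numbers: the shift along the world's x, y, z normalised to -1 to 1, where 1 is 0.2 m, then the turn about the world's z normalised to -1 to 1, where 1 is 1.5 rad. In form: [[[x, y, z, roll], ...]]. A call has 1 to 12 rows; each row is the pose to reach, as a shift and turn from the pose commanded when the call began; what a row does not reach only later rows make up. A row lasts 1/8 s, in which the tool goes at most 62.5 mm and 10.7 degrees, less where a joint would pass 70% of its speed; a pose out of reach is approached as far as the arm can. A call with a number of a shift or a turn outside -1 to 1 is refused whole. A call with a gripper value outside its range is refused whole. "jaw" is the opening, from 0 (shut) to 1 (fully open), set as the call begins (left out, the last holds). The fingers move at their own pace and stop on an object; the grip force is fixed at half the most. Time passes only in rows, so rows that repeat a pose let the fingers close. It gives the time, the measured TCP pose, the force, the opening and the grip force at its end, in the units of the state.
- ctrl.get_obs(): the state, without advancing time (a new reading comes with each control period).
- ctrl.snapshot(name): name is "scene" or "side" or "wrist"; returns the picture (480x640x3 uint8, red, green, blue); there is no depth.
- ctrl.calibration(name): a dict with "mtx" (3x3 intrinsics, pixels), "k1" (the pictures are not rectified: a ray, as slopes to the right and down, at radius r is drawn at 1 + k1 r^2 times it, then the intrinsics apply), "eye" and "attitude" of the camera in the world. Camera axes: x right, y up, looking along -z (the intrinsics and any distortion apply to the point x, -y, -z); pixel columns grow to the right and rows downward; lengths in m; the calibration is good to about 2 mm. A picture is of the moment at which its call begins: read the wrist's pose just before it. calibration takes no time and is no camera call; for the wrist camera it gives the pose at the moment of the call.
- ctrl.close_job(): hands the job in; it is judged then, once.
Trained networks look in the newest picture that a camera, given by its name, has taken for a name from the list of things; names that differ only in an ending like _2 or _b are one class to them, and where a whole thing is asked for, a point or a joint stands for the part that bears it (a point fixed in the world has none). Each returns a list of dicts, best first, with "conf" (0 to 1); they miss things now and then, are a little off and sometimes report something else, mostly with a low value. They report only what shows in the picture. A call takes as long as a camera call. They do not tell look-alikes from the thing itself.
- ctrl.trace(thing, camera): "mask" (480x640 bool, what is visible of it) and "bbox" ([left, top, right, bottom] in pixels, round what is visible of it).
- ctrl.spot_point(thing, camera): "pixel" ([row, column] in pixels: a listed point, or the origin of a listed thing).
The state is a dict: "clock": time; "joint_pos": joint angles; "qvel": joint speeds; "tau": joint torques, N m; "tool_pos": TCP position; "orientation": TCP orientation; "force": force on the tool from outside, world axes, zero at the start; "moment": the same for the moment, N m; "opening": finger opening in m; "gripper_force": force on a finger pad.
Only numpy, scipy, OpenCV 4.12 (cv2) and the standard library are available. Lean on these libraries where they do the work, as an engineer would, in place of code of your own. Each camera call takes 0.05 s, during which the arm holds its last target. There are 200 camera calls.

## Working session

There is one attempt and no reset: what is moved stays moved. The work goes in short steps, Python scripts to look and compute and a tool call to move; the robot and the scene stay as the last step left them, time stands still between calls to the robot, and variables do not carry over. Pictures are saved under pics/ and viewed, at most 10 in all, crops included, and the job is handed in when it is done.

Besides the shell and the picture viewer there is one more tool, called as name(argument=value, ...), one argument or row to a line, values as JSON. send_rows: Moves the arm, as the interface text tells. Its arguments: {"type":"object","properties":{"increments":{"type":"array"},"jaw":{"type":"number"}},"required":["increments"]}

```bash
mkdir -p pics; cat > h.py <<'E'
import numpy as np, cv2
from scipy.spatial.transform import Rotation as R
from plant import ctrl
def att(c):
    a=np.array(c["attitude"],float)
    return a if a.shape==(3,3) else R.from_euler('xyz',a.ravel(),degrees=True).as_matrix()
def ray(c,px):  # px (row,col)
    M=np.array(c["mtx"]); d=np.array([(px[1]-M[0,2])/M[0,0],(px[0]-M[1,2])/M[1,1]])
    u=d.copy()
    for _ in range(20): u=d/(1+c["k1"]*(u@u))
    v=att(c)@np.array([u[0],-u[1],-1]); return np.array(c["eye"]),v
def onz(c,px,z):
    e,v=ray(c,px); return e+v*(z-e[2])/v[2]
def proj(c,P):
    q=att(c).T@(np.array(P)-np.array(c["eye"])); u=np.array([q[0],-q[1]])/-q[2]
    u=u*(1+c["k1"]*(u@u)); M=np.array(c["mtx"]); return np.array([M[1,1]*u[1]+M[1,2],M[0,0]*u[0]+M[0,2]])
def snap(n,f=None):
    c=ctrl.calibration(n); im=ctrl.snapshot(n)
    if f: cv2.imwrite("pics/"+f,im[:,:,::-1])
    return c,im
E
python3 - <<'E'
from h import *
print(ctrl.grasp_offset,ctrl.get_obs())
for n in("scene","side","wrist"):
    c,im=snap(n,n+"0.png"); print(n,c)
    if n=="wrist":continue
    for t in("tub","lid","board","dish","tub_slot","lid_lip","lid_tongue","pump","shampoo","tumbler","jar","hairbrush","tissues","mouthwash"):
        for d in ctrl.spot_point(t,n)[:4]: 
            print(t,round(d["conf"],2),np.round(d["pixel"]),np.round(onz(c,d["pixel"],{"lid":.07,"lid_lip":.11,"lid_tongue":.07,"tub_slot":.07}.get(t,0)),3))
im=np.hstack([cv2.imread(f"pics/{n}0.png") for n in("scene","side")])
E
```

```text
0.0188 {'clock': 0.0, 'joint_pos': array([ 8.01617590e+01,  2.05908598e+01,  6.35179537e-01, -2.01935129e-02,
       -7.01360825e+01, -1.65089444e+01]), 'qvel': array([-0.11210332, -0.07083492, -0.07859566,  0.04215015,  0.03656846,
        0.03756982]), 'tau': array([-1.52482065e-03, -5.82712448e+01,  2.93063629e+01,  6.99763566e+00,
        6.81553240e-03, -1.59062547e-04]), 'tool_pos': array([0.29935804, 0.60445217, 0.22563963]), 'orientation': array([ 1.79906625e+02, -7.87751756e-03, -2.63540557e+01]), 'force': array([0.52107609, 0.72501386, 0.52955916]), 'moment': array([ 0.00837876,  0.02916814, -0.0297414 ]), 'gripper_force': 0.0, 'opening': 0.08773814049516857}
scene {'mtx': array([[550.29653433,   0.        , 315.34696039],
       [  0.        , 550.29653433, 244.48495246],
       [  0.        ,   0.        ,   1.        ]]), 'k1': -0.104741002632988, 'eye': array([0.9487385 , 0.52079308, 1.26141677]), 'attitude': array([ 29.92789423,  -0.22204114, 138.57787821])}
tub 0.89 [283. 289.] [0.59 0.02 0.  ]
lid 0.78 [122. 310.] [ 0.233 -0.306  0.07 ]
lid 0.71 [273. 288.] [0.594 0.
[... 1652 characters left out ...]
022 0.   ]
tumbler 0.89 [323. 430.] [ 0.735 -0.221  0.   ]
tumbler 0.73 [182. 287.] [0.487 0.344 0.   ]
jar 0.66 [198. 370.] [0.714 0.218 0.   ]
hairbrush 0.78 [415. 434.] [ 0.663 -0.44   0.   ]
hairbrush 0.62 [214. 339.] [0.608 0.18  0.   ]
tissues 0.66 [249. 419.] [0.787 0.004 0.   ]
tissues 0.27 [242. 352.] [0.617 0.072 0.   ]
mouthwash 0.59 [155. 334.] [0.656 0.428 0.   ]
wrist {'mtx': array([[357.5418863 ,   0.        , 321.54495998],
       [  0.        , 357.5418863 , 236.06055987],
       [  0.        ,   0.        ,   1.        ]]), 'k1': -0.030934659179004478, 'eye': array([0.3732077 , 0.56836191, 0.38535922]), 'attitude': array([-1.74753250e+01,  3.65726334e-03, -1.16394701e+02])}
```

View pics/scene0.png

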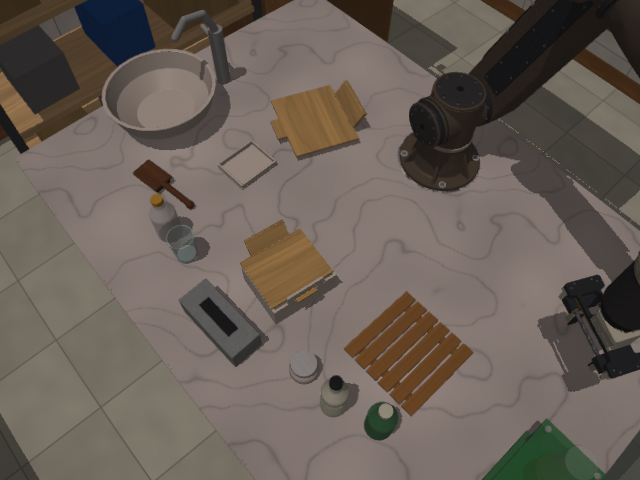

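View pics/side0.png

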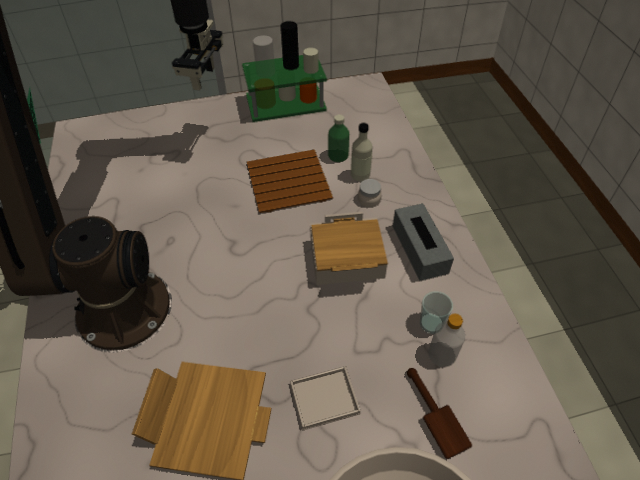

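Things that look like the lid: the one on the tub at scene (row 273, col 288), and a larger one lying on the counter at (122, 310). The smaller one, on the tub, is meant. The pixels for the tub parts fit it. I'll move over it for a close look.

send_rows(
  increments=[
    [[0.12,-0.25,0.4,0.1],[0.25,-0.5,0.4,0.2],[0.37,-0.75,0.4,0.308],[0.5,-1,0.4,0.308],[0.5,-1,0.4,0.308]],
  ],
)

```text
clock: 2.17
tool_pos: [0.4009, 0.4018, 0.3078]
orientation: [-179.9, -0.1, -0.1]
force: [0.3, 1.1, -0.6]
opening: 0.0874
gripper_force: 0.0
```

send_rows(
  increments=[
    [[0.12,-0.25,0,0],[0.25,-0.5,0,0],[0.37,-0.75,0,0],[0.5,-1,0,0],[0.5,-1,0,0]],
  ],
)

```text
clock: 2.8
tool_pos: [0.5007, 0.2025, 0.3065]
orientation: [180.0, -0.0, -0.1]
force: [0.4, 0.5, -0.4]
opening: 0.0874
gripper_force: 0.0
```

send_rows(
  increments=[
    [[0.04,-0.3,0,0],[0.07,-0.6,0,0],[0.1,-0.9,0,0],[0.1,-1,0,0],[0.1,-1,0,0],[0.1,-1,0,0]],
  ],
)

```text
clock: 3.55
tool_pos: [0.5197, 0.0059, 0.3065]
orientation: [-180.0, 0.0, 0.2]
force: [-0.9, 0.0, -0.2]
opening: 0.0874
gripper_force: 0.0
```

```bash
python3 - <<'E'
from h import *
o=ctrl.get_obs();print(o["clock"],o["tool_pos"],o["orientation"],o["joint_pos"])
c,im=snap("wrist","w1.png"); print(c["eye"],c["attitude"])
for t in("lid","tub","tub_slot","lid_lip","lid_tongue"):
    for d in ctrl.spot_point(t,"wrist")[:2]:
        print(t,round(d["conf"],2),np.round(d["pixel"]),np.round(onz(c,d["pixel"],{"lid":.07,"lid_lip":.11,"lid_tongue":.07,"tub_slot":.07}.get(t,0)),3))
for n in("scene","side"):
    c,im=snap(n)
    for t,z in(("board",.012),("dish",.02)):
        d=ctrl.trace(t,n)
        for q in d[:2]:
            cn=cv2.findContours(q["mask"].astype(np.uint8),0,2)[0]; cn=max(cn,key=cv2.contourArea)
            P=np.array([onz(c,(p[0][1],p[0][0]),z)[:2] for p in cn],np.float32)
            print(n,t,q["conf"],cv2.minAreaRect(P))
E
```

```text
3.55 [0.51970337 0.00594267 0.30646562] [-1.79987017e+02  1.51600847e-03  1.62529051e-01] [ 2.23012397e+01  3.23372048e+00 -1.11153337e+01 -1.30032986e-02
 -7.56474576e+01  6.78645122e+01]
[0.60185388 0.00584664 0.46528216] [-1.74732792e+01  1.71089434e-02 -8.98878869e+01]
lid 0.56 [138. 308.] [0.587 0.021 0.07 ]
lid 0.15 [122. 227.] [0.604 0.106 0.07 ]
tub_slot 0.77 [126. 246.] [0.6   0.086 0.07 ]
lid_lip 0.78 [151. 422.] [ 0.577 -0.092  0.11 ]
lid_lip 0.55 [124. 230.] [0.602 0.093 0.11 ]
lid_tongue 0.67 [126. 228.] [0.6   0.105 0.07 ]
scene board 0.79 ((0.49525395035743713, 0.347866952419281), (0.223838672041893, 0.2207275778055191), 1.8538968563079834)
scene dish 0.9 ((0.4442903399467468, -0.3395425081253052), (0.1253768801689148, 0.13404393196105957), 88.4509506225586)
side board 0.55 ((0.47959062457084656, 0.34300142526626587), (0.1929626613855362, 0.2282368689775467), 0.922667384147644)
side dish 0.84 ((0.43793612718582153, -0.3502480685710907), (0.13160713016986847, 0.11799400299787521), 2.9193568229675293)
side dish 0.17 ((0.6018718481063843, 0.054949287325143814), (0.18106882274150848, 0.18804708123207092), 81.5586929321289)
```

View pics/w1.png

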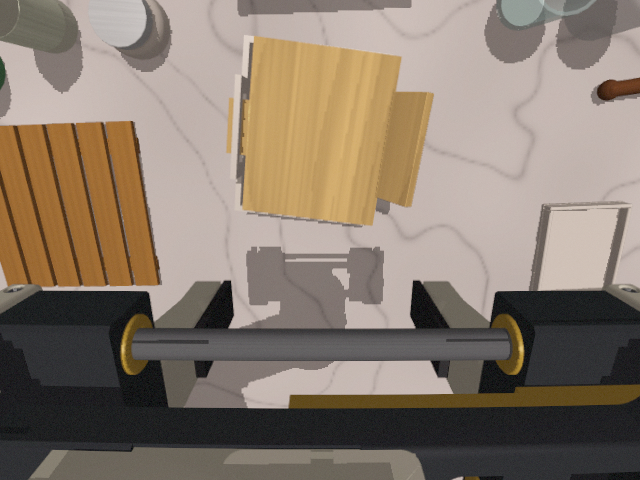

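The wrist picture shows the small lid on the tub. Its plate corners are at about (37,256), (56,400), (225,373) and (210,242), the lip edge runs from (93,432) to (207,411), and the tongue is at (126,230). The choice is confirmed, so I'll fit the pose.

```bash
cat > fit.py <<'E'
from h import *
from scipy.optimize import least_squares
def fit(c,obs,x0):
    def T(x,p): 
        k=R.from_euler('z',x[2]).as_matrix(); return k@np.array(p)+[x[0],x[1],.07]
    f=lambda x:np.ravel([proj(c,T(x,p))-np.array(q) for p,q in obs])
    s=least_squares(f,x0); return s.x,np.round(s.fun,1),T
E
python3 - <<'E'
from fit import *
c=ctrl.calibration("wrist")
obs=[((.065,.088,.006),(37,256)),((-.082,.088,.006),(56,400)),((-.082,-.088,.006),(225,373)),((.065,-.088,.006),(210,242)),((-.113,.055,.037),(93,432)),((-.113,-.055,.037),(207,411))]
x,r,T=fit(c,obs,[.59,.02,1.5]);print(x,np.degrees(x[2]),r)
for p in((-.109,0,.04),(-.100,0,.027),(-.1,0,.027),(.07,0,0),(0,0,0)):print(p,np.round(T(x,p),4))
E
```

```text
[ 0.53995771 -0.06602079  3.91712483] 224.43472047277643 [ 132.5  230.4    7.3   -2.   -39.4  -96.7   64.2  124.6  -34.4  -76.5
  -62.2 -138.2]
(-0.109, 0, 0.04) [0.6178 0.0103 0.11  ]
(-0.1, 0, 0.027) [0.6114 0.004  0.097 ]
(-0.1, 0, 0.027) [0.6114 0.004  0.097 ]
(0.07, 0, 0) [ 0.49  -0.115  0.07 ]
(0, 0, 0) [ 0.54  -0.066  0.07 ]
```

```bash
python3 - <<'E'
from fit import *
c=ctrl.calibration("wrist")
obs=[((.065,-.088,.006),(37,256)),((-.082,-.088,.006),(56,400)),((-.082,.088,.006),(225,373)),((.065,.088,.006),(210,242)),((-.113,-.055,.037),(93,432)),((-.113,.055,.037),(207,411))]
x,r,T=fit(c,obs,[.59,.02,1.5]);print(x,np.degrees(x[2]),r)
for p in((-.109,0,.04),(-.100,0,.027),(.07,0,0),(0,0,0)):print(p,np.round(T(x,p),4))
for n in("scene","side"):
    c=ctrl.calibration(n);print(n,[np.round(proj(c,T(x,p))) for p in((-.109,0,.04),(.086,0,0),(0,0,0))])
E
```

```text
[0.58894295 0.01809349 1.44920116] 83.03310988062195 [-0.6 -2.8  0.5  0.9  0.6 -0.8  0.1  0.3  0.2  1.9 -0.3  0.3]
(-0.109, 0, 0.04) [ 0.5757 -0.0901  0.11  ]
(-0.1, 0, 0.027) [ 0.5768 -0.0812  0.097 ]
(0.07, 0, 0) [0.5974 0.0876 0.07  ]
(0, 0, 0) [0.5889 0.0181 0.07  ]
scene [array([230., 263.]), array([296., 307.]), array([270., 288.])]
side [array([267., 355.]), array([218., 343.]), array([242., 348.])]
```

send_rows(
  increments=[
    [[0.14,-0.21,-0.2,-0.0815],[0.285,-0.43,-0.5,-0.0815],[0.285,-0.43,-0.7,-0.0815],[0.285,-0.43,-0.7,-0.0815],[0.285,-0.43,-0.9,-0.0815],[0.285,-0.43,-1,-0.0815],[0.285,-0.43,-1,-0.0815],[0.285,-0.43,-1,-0.0815]],
  ],
  jaw=1,
)

```text
clock: 5.15
tool_pos: [0.578, -0.0807, 0.1089]
orientation: [-180.0, -0.2, -6.8]
force: [0.1, -0.2, 0.1]
opening: 0.0878
gripper_force: 0.0
```

```bash
python3 - <<'E'
from h import *
o=ctrl.get_obs();print(o["clock"],o["tool_pos"],o["orientation"],o["force"])
snap("side","s1.png")
im=cv2.imread("pics/s1.png")[140:340,240:480];cv2.imwrite("pics/s1c.png",cv2.resize(im,None,fx=3,fy=3))
E
```

```text
5.15 [ 0.57798446 -0.080743    0.10891389] [-179.97909131   -0.18283477   -6.82576295] [ 0.06897494 -0.24255057  0.1299133 ]
```

View pics/s1c.png

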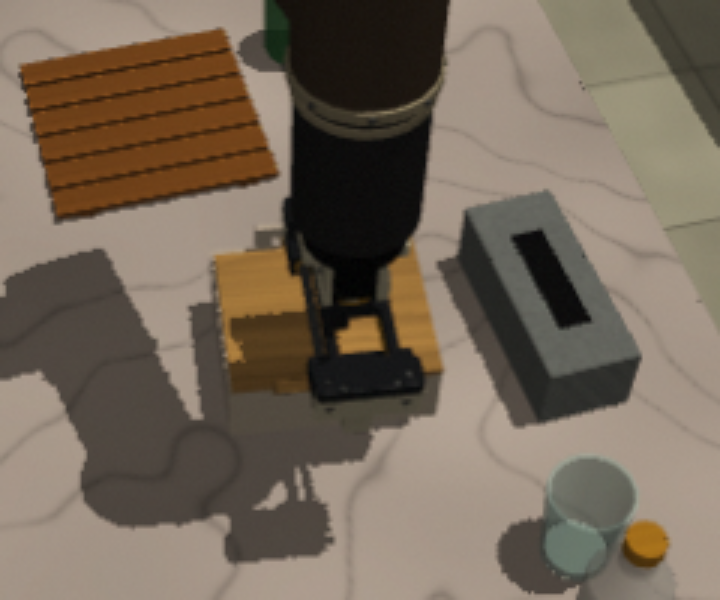

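The gripper straddles the lip; the crop shows the outer finger at (380,370), in front of the tub. I'll lower 20 mm and close.

send_rows(
  increments=[
    [[0,0,-0.05,0],[0,0,-0.1,0],[0,0,-0.1,0]],
  ],
)

```text
clock: 5.58
tool_pos: [0.5757, -0.0812, 0.0854]
orientation: [180.0, 0.1, -6.9]
force: [-0.2, -0.7, -0.0]
opening: 0.0876
gripper_force: 0.0
```

send_rows(
  increments=[
    [[0,0,0,0],[0,0,0,0],[0,0,0,0],[0,0,0,0],[0,0,0,0],[0,0,0,0]],
  ],
  jaw=0,
)

```text
clock: 6.32
tool_pos: [0.5765, -0.0811, 0.0866]
orientation: [-180.0, -0.0, -6.9]
force: [0.2, -0.5, -0.4]
opening: 0.0333
gripper_force: 0.0
```

send_rows(
  increments=[
    [[0,0,0,0],[0,0,0,0],[0,0,0,0],[0,0,0,0]],
  ],
  jaw=0,
)

```text
clock: 6.82
tool_pos: [0.5768, -0.0811, 0.0868]
orientation: [-180.0, -0.0, -6.9]
force: [-0.2, 0.1, 3.5]
opening: 0.0241
gripper_force: 27.3
```

send_rows(
  increments=[
    [[0.001,0.009,0.044,0],[0.002,0.019,0.088,0],[0.004,0.032,0.13,0],[0.006,0.047,0.172,0],[0.006,0.047,0.172,0]],
  ],
)

```text
clock: 7.45
tool_pos: [0.5783, -0.0713, 0.1219]
orientation: [-180.0, -0.1, -6.8]
force: [-0.3, -1.2, 2.2]
opening: 0.018
gripper_force: 27.8
```

send_rows(
  increments=[
    [[0.003,0.02,0.04,0],[0.005,0.04,0.08,0],[0.008,0.06,0.12,0],[0.01,0.082,0.158,0],[0.01,0.082,0.158,0]],
  ],
)

```text
clock: 8.07
tool_pos: [0.58, -0.0555, 0.1535]
orientation: [180.0, -0.1, -6.8]
force: [0.4, -6.2, 4.4]
opening: 0.0135
gripper_force: 28.5
```

```bash
python3 - <<'E'
from h import *
o=ctrl.get_obs();print(o["clock"],o["tool_pos"],o["orientation"],o["force"],o["moment"],o["opening"],o["gripper_force"])
for n,y,x in(("side",140,240),("scene",170,170)):
    snap(n,n+"2.png")
a=cv2.imread("pics/side2.png")[160:330,260:440];b=cv2.imread("pics/scene2.png")[190:360,200:380]
cv2.imwrite("pics/c2.png",cv2.resize(np.hstack([a,b]),None,fx=2.2,fy=2.2))
E
```

```text
8.075 [ 0.57997043 -0.05547801  0.15349786] [ 1.79973868e+02 -5.12890314e-02 -6.84963797e+00] [ 0.36855855 -6.17337737  4.38223624] [-1.80856738  0.0591312   0.00909049] 0.013522052454446846 28.51176045835018
```

View pics/c2.png

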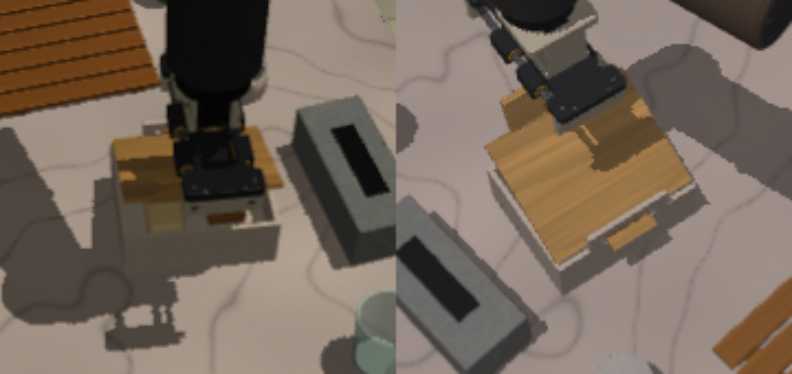

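The lid is tipped about 27° with its tongue still in the slot (scene crop, (630,232)). The soap is on the left in the side view and the brush on the right. I'll draw the lid forward along its plane.

send_rows(
  increments=[
    [[-0.005,-0.04,0.02,0],[-0.01,-0.08,0.04,0],[-0.015,-0.12,0.062,0],[-0.019,-0.154,0.084,0],[-0.019,-0.154,0.084,0]],
  ],
)

```text
clock: 8.8
tool_pos: [0.576, -0.0875, 0.1702]
orientation: [179.9, -0.0, -6.9]
force: [-0.9, -4.7, 5.3]
opening: 0.0104
gripper_force: 29.3
```

send_rows(
  increments=[
    [[-0.005,-0.04,0.025,0],[-0.01,-0.08,0.05,0],[-0.015,-0.12,0.075,0],[-0.019,-0.154,0.1,0],[-0.019,-0.154,0.2,0],[-0.019,-0.154,0.3,0],[-0.019,-0.154,0.4,0],[-0.019,-0.154,0.5,0],[-0.019,-0.154,0.5,0]],
  ],
)

```text
clock: 9.93
tool_pos: [0.5728, -0.1172, 0.2708]
orientation: [-180.0, -0.2, -6.9]
force: [-1.0, 0.9, -1.7]
opening: 0.0101
gripper_force: 29.9
```

```bash
python3 - <<'E'
from h import *
o=ctrl.get_obs();print(o["clock"],o["tool_pos"],o["orientation"],o["force"],o["moment"],o["opening"],o["gripper_force"])
for n in("side","scene","wrist"): snap(n,n+"3.png")
a=cv2.imread("pics/side3.png")[120:340,240:460];b=cv2.imread("pics/wrist3.png");b=cv2.resize(b,(293,220))
cv2.imwrite("pics/c3.png",cv2.resize(np.hstack([a,b]),None,fx=1.5,fy=1.5))
E
```

```text
9.925 [ 0.57283433 -0.11721959  0.27084157] [-1.79978766e+02 -1.61476086e-01 -6.88206626e+00] [-0.96805644  0.86784239 -1.65325346] [-0.12219724 -0.02700668 -0.04811669] 0.010082076515911031 29.941908717155457
```

View pics/c3.png

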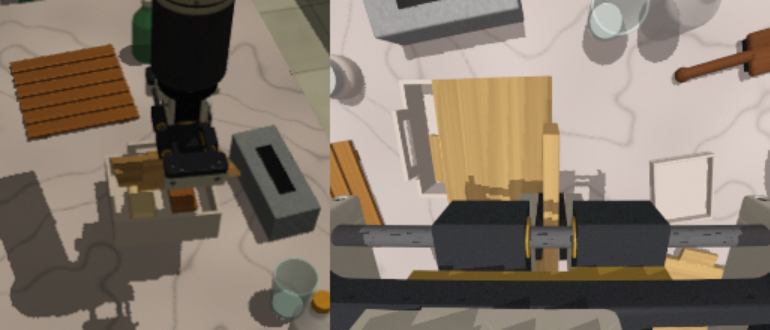

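The lid is free of the slot and hangs by its lip, which lies flush in the pads (10 mm opening), so the tilt is 35°. Next I'll measure where the lip sits relative to the TCP, and refine the board.

```bash
python3 - <<'E'
from h import *
o=ctrl.get_obs();p=o["tool_pos"];u=np.array([.1213,.9926,0])
for n in("side","scene","wrist"):
    c=ctrl.calibration(n)
    for t,off in(("lid_lip",0),("lid_tongue",.1367),("lid",.0663)):
        for d in ctrl.spot_point(t,n)[:3]:
            # best z for the point on the vertical line at p+off*u
            zs=np.linspace(.1,.35,251);q=p+off*u
            e=[np.linalg.norm(proj(c,[q[0],q[1],z])-d["pixel"]) for z in zs];i=int(np.argmin(e))
            print(n,t,round(d["conf"],2),np.round(d["pixel"]),"z-tcp",round(zs[i]-p[2],3),"err px",round(e[i],1))
# plate front/left corners etc. board from w1
c=dict(ctrl.calibration("wrist"));c["eye"]=np.array([0.60185388,0.00584664,0.46528216]);c["attitude"]=np.array([-17.4732792,.0171089434,-89.8878869])
A,B=onz(c,(122,133),.012),onz(c,(285,160),.012);print(A,B,np.linalg.norm(A-B)); d=(B-A)/np.linalg.norm(B-A); n=np.array([d[1],-d[0],0]); n*=np.sign(n[1]); print("board",(A+B)/2+.11*n, n)
E
```

```text
side lid_lip 0.73 [226. 362.] z-tcp 0.022 err px 1.7
side lid_lip 0.71 [397. 142.] z-tcp -0.168 err px 244.5
side lid_tongue 0.9 [221. 349.] z-tcp -0.117 err px 0.1
side lid_tongue 0.69 [156. 336.] z-tcp 0.082 err px 16.1
side lid_tongue 0.65 [423. 271.] z-tcp -0.168 err px 203.3
side lid 0.72 [418. 214.] z-tcp -0.168 err px 212.3
side lid 0.7 [232. 354.] z-tcp -0.075 err px 0.5
scene lid_lip 0.8 [178. 252.] z-tcp 0.02 err px 2.0
scene lid_tongue 0.98 [254. 287.] z-tcp -0.118 err px 0.6
scene lid_tongue 0.56 [133. 272.] z-tcp 0.082 err px 73.1
scene lid 0.95 [120. 309.] z-tcp 0.082 err px 75.8
scene lid 0.73 [267. 301.] z-tcp -0.168 err px 37.9
scene lid 0.57 [228. 268.] z-tcp -0.098 err px 2.4
wrist lid_lip 0.66 [317. 324.] z-tcp 0.018 err px 2.0
wrist lid_tongue 0.83 [366. 536.] z-tcp -0.168 err px 388.8
wrist lid_tongue 0.66 [226. 153.] z-tcp -0.121 err px 4.4
wrist lid 0.56 [249. 224.] z-tcp -0.072 err px 1.2
wrist lid 0.28 [ 29. 476.] z-tcp -0.168 err px 291.5
[0.60474223 0.23626893 0.012     ] [0.38690564 0.23162464 0.012     ] 0.21788608974293897
board [0.49347926 0.3439218  0.012     ] [-0.02131524  0.9997728   0.        ]
```

send_rows(
  increments=[
    [[-0.06,0.1,0,0],[-0.14,0.28,0,0],[-0.24,0.46,0,0],[-0.34,0.64,0,0],[-0.4,0.82,0,0],[-0.4,1,0,0]],
  ],
)

```text
clock: 11.28
tool_pos: [0.4913, 0.0841, 0.27]
orientation: [-180.0, -0.1, -6.9]
force: [1.1, -0.3, -0.8]
opening: 0.0098
gripper_force: 30.0
```

send_rows(
  increments=[
    [[0,0.18,0,0],[0,0.36,0,0],[0,0.54,0,0],[0,0.72,0,0],[0,0.88,0,0],[0,1,0,0],[0,1,0,0]],
  ],
)

```text
clock: 12.15
tool_pos: [0.492, 0.2844, 0.2689]
orientation: [180.0, 0.0, -6.8]
force: [-0.6, -0.4, -1.4]
opening: 0.0095
gripper_force: 30.0
```

send_rows(
  increments=[
    [[-0.023,0.084,-0.12,0],[-0.023,0.084,-0.24,0],[-0.023,0.084,-0.36,0],[-0.023,0.084,-0.45,0],[-0.023,0.084,-0.45,0],[-0.023,0.084,-0.45,0]],
  ],
)

```text
clock: 12.9
tool_pos: [0.4881, 0.2998, 0.1803]
orientation: [-180.0, -0.1, -6.9]
force: [-0.1, -0.2, -1.3]
opening: 0.0099
gripper_force: 30.0
```

```bash
python3 - <<'E'
from h import *
o=ctrl.get_obs();p=o["tool_pos"];print(p,o["force"],o["opening"]);u=np.array([.1213,.9926,0])
for n in("side","scene"):
    c,_=snap(n,n+"4.png")
    for t,off in(("lid_lip",0),("lid_tongue",.1367)):
        for d in ctrl.spot_point(t,n)[:3]:
            zs=np.linspace(.0,.35,351);q=p+off*u
            e=[np.linalg.norm(proj(c,[q[0],q[1],z])-d["pixel"]) for z in zs];i=int(np.argmin(e))
            if e[i]<30: print(n,t,round(d["conf"],2),np.round(d["pixel"]),"z-tcp",round(zs[i]-p[2],3),"err px",round(e[i],1))
a=cv2.imread("pics/side4.png")[80:280,200:440];b=cv2.imread("pics/scene4.png")[230:430,280:520]
cv2.imwrite("pics/c4.png",cv2.resize(np.hstack([a,b]),None,fx=1.6,fy=1.6))
E
```

```text
[0.48808044 0.29977246 0.18031675] [-0.14738192 -0.22723519 -1.26446358] 0.009908535642778212
side lid_lip 0.76 [140. 284.] z-tcp 0.019 err px 1.8
scene lid_lip 0.81 [303. 409.] z-tcp 0.02 err px 0.9
```

View pics/c4.png

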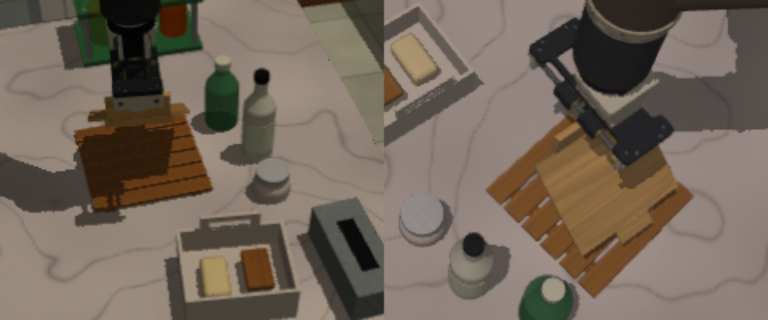

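The lid hangs over the board, tongue towards the far edge. In the tub the soap is on the robot-near side. I'll lower it, tongue first, then roll it down along the arc.

send_rows(
  increments=[
    [[0,0,-0.08,0],[0,0,-0.16,0],[0,0,-0.228,0],[-0.003,-0.022,-0.252,0],[-0.0055,-0.045,-0.277,0],[-0.008,-0.067,-0.306,0],[-0.011,-0.089,-0.334,0],[-0.011,-0.089,-0.334,0]],
  ],
)

```text
clock: 14.2
tool_pos: [0.4855, 0.2818, 0.1126]
orientation: [-180.0, -0.0, -6.9]
force: [-0.2, 1.9, 4.1]
opening: 0.0117
gripper_force: 31.8
```

send_rows(
  increments=[
    [[-0.005,-0.039,-0.049,0],[-0.0093,-0.0765,-0.099,0],[-0.013,-0.109,-0.156,0],[-0.017,-0.1395,-0.2135,0],[-0.017,-0.1395,-0.2135,0]],
  ],
)

```text
clock: 14.82
tool_pos: [0.4815, 0.2533, 0.0694]
orientation: [179.9, 0.1, -6.9]
force: [-0.1, -0.5, 6.2]
opening: 0.0162
gripper_force: 33.7
```

send_rows(
  increments=[
    [[-0.002,-0.014,-0.03,0],[-0.003,-0.025,-0.062,0],[-0.0045,-0.036,-0.093,0],[-0.0055,-0.0445,-0.1225,0],[-0.0055,-0.0445,-0.1225,0]],
  ],
)

```text
clock: 15.45
tool_pos: [0.481, 0.2437, 0.0485]
orientation: [179.9, -0.0, -6.8]
force: [-10.3, -11.1, 38.7]
opening: 0.0188
gripper_force: 46.8
```

```bash
python3 - <<'E'
from h import *
o=ctrl.get_obs();p=o["tool_pos"];print(p,o["force"],o["moment"],o["opening"])
u=np.array([.1213,.9926,0])
for n in("side","scene","wrist"):
    c,_=snap(n,n+"5.png")
    for t,z in(("lid_tongue",.026),("lid",.026),("lid_lip",.066)):
        for d in ctrl.spot_point(t,n)[:3]:
            q=onz(c,d["pixel"],z)
            if q[1]>.15 : print(n,t,round(d["conf"],2),np.round(d["pixel"]),np.round(q,3))
a=cv2.imread("pics/side5.png")[80:280,200:440];b=cv2.imread("pics/scene5.png")[230:430,280:520]
cv2.imwrite("pics/c5.png",cv2.resize(np.hstack([a,b]),None,fx=1.6,fy=1.6))
E
```

```text
[0.48098889 0.24369495 0.04853133] [-10.33072622 -11.07811632  38.72711114] [-2.78184849  3.47279542  0.03532762] 0.018777751622815357
side lid_tongue 0.86 [152. 282.] [0.496 0.454 0.026]
side lid 0.85 [174. 290.] [0.499 0.351 0.026]
scene lid_tongue 0.59 [374. 434.] [0.497 0.43  0.026]
scene lid 0.76 [349. 411.] [0.494 0.353 0.026]
scene lid 0.74 [375. 433.] [0.501 0.43  0.026]
scene lid_lip 0.86 [305. 381.] [0.482 0.235 0.066]
wrist lid 0.86 [285. 126.] [0.491 0.353 0.026]
wrist lid_lip 0.64 [310. 334.] [0.483 0.238 0.066]
```

View pics/c5.png

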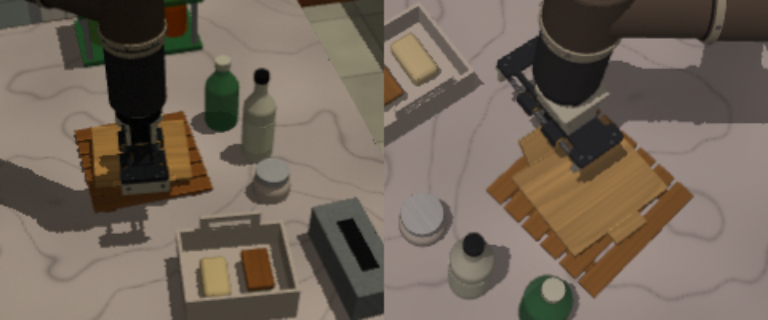

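The lid looks flat and centred on the board, but the press is 39 N. I'll ease up a little, then open.

send_rows(
  increments=[
    [[0,0,0.012,0]],
  ],
)

```text
clock: 16.18
tool_pos: [0.4812, 0.2452, 0.0504]
orientation: [-180.0, -0.1, -6.8]
force: [-5.8, 0.7, 17.7]
opening: 0.0176
gripper_force: 35.4
```

send_rows(
  increments=[
    [[0,0,0,0],[0,0,0,0],[0,0,0,0],[0,0,0,0],[0,0,0,0],[0,0,0,0]],
  ],
  jaw=0.9,
)

```text
clock: 16.92
tool_pos: [0.4808, 0.2452, 0.0476]
orientation: [180.0, 0.0, -6.9]
force: [0.5, -0.1, -0.5]
opening: 0.0724
gripper_force: 0.0
```

send_rows(
  increments=[
    [[0,0,0.1,0],[0,0,0.3,0],[0,0,0.6,0],[0,0,0.9,0],[0,0,1,0],[0,0,1,0]],
  ],
)

```text
clock: 17.68
tool_pos: [0.4814, 0.2458, 0.2497]
orientation: [-179.8, -0.1, -6.9]
force: [0.5, 0.7, -0.0]
opening: 0.0788
gripper_force: 0.0
```

```bash
python3 - <<'E'
from h import *
o=ctrl.get_obs();print(o["tool_pos"],o["clock"])
for n in("side","scene","wrist"):
    c,_=snap(n,n+"6.png")
    for t,z in(("lid_tongue",.026),("lid",.026),("lid_lip",.066),("soap",.02),("brush",.02),("dish",0)):
        for d in ctrl.spot_point(t,n)[:2]:
            q=onz(c,d["pixel"],z); print(n,t,round(d["conf"],2),np.round(d["pixel"]),np.round(q,3))
    for t,z in(("soap",.05),("brush",.052),("dish",.02),("lid",.034)):
        for d in ctrl.trace(t,n)[:2]:
            cn=max(cv2.findContours(d["mask"].astype(np.uint8),0,2)[0],key=cv2.contourArea)
            P=np.array([onz(c,(p[0][1],p[0][0]),z)[:2] for p in cn],np.float32)
            print(n,t,round(d["conf"],2),np.round(np.array(sum([list(np.atleast_1d(a)) for a in cv2.minAreaRect(P)],[])),3))
cv2.imwrite("pics/c6.png",np.hstack([cv2.resize(cv2.imread("pics/wrist6.png"),(400,300)),cv2.resize(cv2.imread("pics/scene6.png")[180:420,200:520],(400,300))]))
E
```

```text
[0.48144047 0.24583445 0.24971402] 17.675
side lid_tongue 0.93 [153. 278.] [0.481 0.454 0.026]
side lid_tongue 0.81 [426. 266.] [ 0.303 -0.387  0.026]
side lid 0.95 [175. 289.] [0.496 0.346 0.026]
side lid 0.72 [402. 326.] [ 0.438 -0.364  0.026]
side lid_lip 0.9 [195. 289.] [0.474 0.226 0.066]
side lid_lip 0.86 [398. 141.] [ 0.056 -0.286  0.066]
side soap 0.6 [259. 333.] [0.549 0.011 0.02 ]
side brush 0.8 [255. 362.] [0.626 0.008 0.02 ]
side dish 0.84 [401. 322.] [ 0.433 -0.351  0.   ]
side dish 0.5 [415. 435.] [ 0.665 -0.441  0.   ]
side soap 0.84 [5.5100e-01 7.0000e-03 8.2000e-02 4.8000e-02 8.0179e+01]
side brush 0.67 [6.2100e-01 4.0000e-03 8.9000e-02 4.5000e-02 8.3276e+01]
side dish 0.75 [ 0.439 -0.35   0.131  0.12   2.67 ]
side lid 0.95 [ 0.176 -0.338  0.239  0.282 68.835]
side lid 0.75 [ 0.492  0.343  0.179  0.179 83.503]
scene lid_tongue 0.9 [376. 435.] [0.5   0.435 0.026]
scene lid_tongue 0.76 [134. 273.] [ 0.32  -0.374  0.026]
scene lid 0.77 [120. 309.] [ 0.203 -0.344  0.026]
scene lid_lip 0.95 [306. 382.] [0.481 0.237 0.066]
scene lid_lip 0.92 [ 98. 355.] [ 0.065 -0.294  0.0
[... 459 characters left out ...]
 0.786 -0.006  0.096  0.23   2.185]
scene lid 0.87 [ 0.181 -0.327  0.241  0.283 68.455]
scene lid 0.86 [ 0.494  0.332  0.207  0.178 84.31 ]
wrist lid 0.83 [206. 223.] [0.491 0.352 0.026]
wrist lid 0.74 [107. 536.] [0.553 0.017 0.026]
wrist lid_lip 0.56 [211. 330.] [0.481 0.237 0.066]
wrist soap 0.75 [104. 536.] [0.557 0.013 0.02 ]
wrist soap 0.57 [204. 225.] [0.491 0.351 0.02 ]
wrist brush 0.7 [ 33. 539.] [0.623 0.013 0.02 ]
wrist soap 0.56 [5.5300e-01 2.1000e-02 8.7000e-02 4.4000e-02 8.2029e+01]
wrist brush 0.7 [6.2100e-01 1.7000e-02 8.9000e-02 4.4000e-02 8.4332e+01]
wrist brush 0.69 [6.6500e-01 4.4300e-01 1.4200e-01 6.0000e-02 8.1394e+01]
wrist lid 0.58 [ 0.493  0.335  0.199  0.175 83.185]
```

View pics/c6.png

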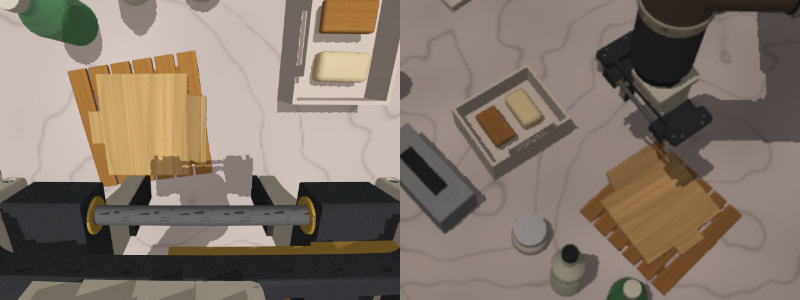

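The lid lies flat and centred on the board (wrist crop (140,115), origin near (0.493, 0.349)). The soap is the cream bar at the robot-near side; the gaps beside it are narrow, so I'll look from above.

send_rows(
  increments=[
    [[0.02,-0.25,0,0],[0.06,-0.5,0,0],[0.1,-0.75,0,0],[0.1,-1,0,0],[0.1,-1,0,0]],
  ],
  jaw=0.58,
)

```text
clock: 19.95
tool_pos: [0.5005, 0.0426, 0.2479]
orientation: [180.0, -0.0, -7.1]
force: [0.5, 0.5, 0.5]
opening: 0.0509
gripper_force: 0.0
```

send_rows(
  increments=[
    [[0,-0.16,0,0],[0,-0.16,0,0],[0,-0.16,0,0]],
  ],
)

```text
clock: 20.32
tool_pos: [0.501, 0.0138, 0.2478]
orientation: [-180.0, -0.0, -6.9]
force: [0.0, 0.1, 0.0]
opening: 0.0508
gripper_force: 0.0
```

```bash
python3 - <<'E'
from h import *
o=ctrl.get_obs();print(o["tool_pos"],o["clock"],o["opening"],o["orientation"])
c,im=snap("wrist","w7.png"); print(c["eye"],c["attitude"])
Q=R.from_euler('z',83.03,degrees=True).as_matrix()
for t,z in(("soap",.05),("brush",.052)):
    for d in ctrl.trace(t,"wrist")[:1]:
        cn=max(cv2.findContours(d["mask"].astype(np.uint8),0,2)[0],key=cv2.contourArea)
        for zz in(z,z-.01):
            P=np.array([Q.T@(onz(c,(p[0][1],p[0][0]),zz)-[.5889,.0181,0]) for p in cn])
            print(t,d["conf"],d["bbox"],"tub-frame ext",np.round(np.percentile(P,[2,98],axis=0)[:,:2],4), cv2.minAreaRect(P[:,:2].astype(np.float32)))
for p in((-.069,-.084,.07),(-.069,.084,.07),(.069,.084,.07),(.069,-.084,.07)): # inner rim corners
    q=proj(c,Q@np.array(p)+[.5889,.0181,0]); cv2.circle(im,(int(round(q[1])),int(round(q[0]))),2,(255,0,0),-1)
cv2.imwrite("pics/w7.png",im[:,:,::-1])
E
```

```text
[0.5010117  0.01383506 0.24779258] 20.325 0.05075699120614099 [-1.79988735e+02 -1.20385313e-02 -6.87822388e+00]
[0.58252218 0.0037438  0.40660243] [-1.74637406e+01  1.68494008e-02 -9.69306312e+01]
soap 0.82 [274.3, 130.3, 353.8, 181.5] tub-frame ext [[-0.0473  0.012 ]
 [ 0.0304  0.0572]] ((-0.008314842358231544, 0.03477711230516434), (0.04460875689983368, 0.07834372669458389), 88.93807983398438)
soap 0.82 [274.3, 130.3, 353.8, 181.5] tub-frame ext [[-0.0482  0.0122]
 [ 0.0316  0.0586]] ((-0.008126694709062576, 0.03562366962432861), (0.0458596833050251, 0.08054067194461823), 88.93809509277344)
brush 0.7 [265.5, 49.7, 356.8, 107.6] tub-frame ext [[-0.0425 -0.0578]
 [ 0.037  -0.0116]] ((-0.0027592554688453674, -0.03470414876937866), (0.07998020946979523, 0.04556381329894066), 0.8606870174407959)
brush 0.7 [265.5, 49.7, 356.8, 107.6] tub-frame ext [[-0.0433 -0.0595]
 [ 0.0385 -0.012 ]] ((-0.0024133920669555664, -0.035812221467494965), (0.08223570138216019, 0.04684874787926674), 0.8606874942779541)
```

View pics/w7.png

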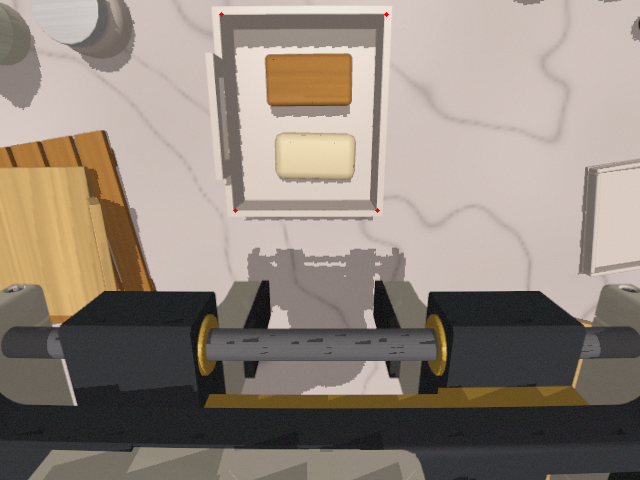

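The picture shows the soap at (row 156, col 315), the brush at (80, 308), and the rim points on the tub's inner corners. The gaps beside the soap are about 25 mm, against fingers 21 mm thick, so I'll grip across its 45 mm width with a 49 mm opening.

send_rows(
  increments=[
    [[0.05,0,0,-0.12],[0.1,0,0,-0.24],[0.15,0,0,-0.36],[0.2,0,0,-0.48],[0.25,0,0,-0.6],[0.2585,0.005,0,-0.72],[0.2585,0.005,0,-0.84],[0.2585,0.005,0,-0.96],[0.2585,0.005,0,-0.96]],
  ],
  jaw=0.56,
)

```text
clock: 21.6
tool_pos: [0.5526, 0.0149, 0.2477]
orientation: [180.0, -0.0, -89.3]
force: [0.2, 0.8, 0.1]
opening: 0.0493
gripper_force: 0.0
```

send_rows(
  increments=[
    [[0,0,-0.15,-0.087],[0,0,-0.35,-0.087],[0,0,-0.59,-0.087],[0,0,-0.59,-0.087],[0,0,-0.59,-0.087]],
  ],
)

```text
clock: 22.22
tool_pos: [0.5537, 0.0146, 0.1314]
orientation: [-179.9, 0.0, -96.7]
force: [0.5, 0.7, 1.1]
opening: 0.049
gripper_force: 0.0
```

```bash
python3 - <<'E'
from h import *
o=ctrl.get_obs();print(o["tool_pos"],o["clock"],o["opening"],o["orientation"],o["force"],o["joint_pos"])
c,im=snap("wrist","w8.png")
p=o["tool_pos"].copy()
for n in("soap","brush"):
    for d in ctrl.trace(n,"wrist")[:1]: print(n,d["conf"],d["bbox"])
E
```

```text
[0.55369452 0.01460986 0.1314129 ] 22.225 0.048965268386665144 [-1.79904338e+02  9.70342656e-04 -9.67014086e+01] [0.53466349 0.71550371 1.13453796] [ 21.80399441  13.89806568 -22.2529236    0.0555435  -53.76449555
 -28.53820285]
soap 0.67 [292.9, 181.2, 355.4, 293.5]
brush 0.8 [189.4, 194.3, 261.3, 301.9]
```

View pics/w8.png

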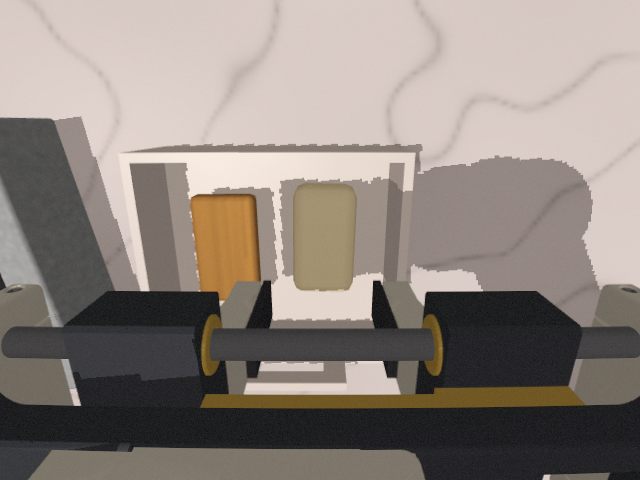

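The pads (inner faces at columns 272 and 372) are centred on the soap (column 324). I've now viewed 11 pictures, one over the limit of 10, so from here I'll work by numbers only. Next I'll descend, checking the force.

send_rows(
  increments=[
    [[0,0,-0.15,0],[0,0,-0.3,0],[0,0,-0.38,0],[0,0,-0.38,0]],
  ],
)

```text
clock: 22.88
tool_pos: [0.5525, 0.0142, 0.0536]
orientation: [180.0, -0.0, -96.8]
force: [-0.5, 0.6, 0.4]
opening: 0.0489
gripper_force: 0.0
```

send_rows(
  increments=[
    [[0,0,-0.04,0],[0,0,-0.08,0],[0,0,-0.11,0],[0,0,-0.11,0]],
  ],
)

```text
clock: 23.38
tool_pos: [0.5522, 0.0141, 0.0313]
orientation: [180.0, -0.0, -96.9]
force: [-0.5, 0.3, 0.5]
opening: 0.0488
gripper_force: 0.0
```

send_rows(
  increments=[
    [[0,0,0,0],[0,0,0,0],[0,0,0,0],[0,0,0,0],[0,0,0,0]],
  ],
  jaw=0,
)

```text
clock: 24.0
tool_pos: [0.5526, 0.0143, 0.0318]
orientation: [-180.0, 0.0, -96.9]
force: [-0.7, -0.2, -1.1]
opening: 0.0448
gripper_force: 29.9
```

send_rows(
  increments=[
    [[0,0,0.15,0],[0,0,0.4,0],[0,0,0.65,0],[0,0,0.84,0],[0,0,0.84,0]],
  ],
)

```text
clock: 24.62
tool_pos: [0.5544, 0.0147, 0.2034]
orientation: [-179.6, 0.1, -96.8]
force: [-0.7, -0.0, -2.0]
opening: 0.0449
gripper_force: 29.9
```

send_rows(
  increments=[
    [[-0.06,-0.18,0,0.03],[-0.12,-0.38,0,0.06],[-0.18,-0.58,0,0.093],[-0.24,-0.78,0,0.093],[-0.289,-0.914,0,0.093]],
  ],
)

```text
clock: 25.25
tool_pos: [0.4934, -0.1699, 0.1985]
orientation: [179.9, 0.0, -88.9]
force: [0.4, -0.3, -1.2]
opening: 0.0449
gripper_force: 29.9
```

send_rows(
  increments=[
    [[-0.06,-0.2,0,0],[-0.12,-0.4,0,0],[-0.18,-0.6,0,0],[-0.24,-0.78,0,0],[-0.289,-0.914,0,0],[-0.289,-0.914,0,0],[-0.289,-0.914,0,0]],
  ],
)

```text
clock: 26.12
tool_pos: [0.4366, -0.3509, 0.1989]
orientation: [179.9, 0.0, -88.9]
force: [0.0, 0.6, -1.1]
opening: 0.0444
gripper_force: 29.9
```

```bash
python3 - <<'E'
from h import *
o=ctrl.get_obs();p=o["tool_pos"];print(p,o["clock"],o["opening"],o["orientation"],o["gripper_force"])
for n in("wrist","side","scene"):
    c,im=snap(n)
    for d in ctrl.spot_point("dish",n)[:1]: print(n,"dish",d["conf"],np.round(onz(c,d["pixel"],0),4))
    for d in ctrl.trace("dish",n)[:1]:
        cn=max(cv2.findContours(d["mask"].astype(np.uint8),0,2)[0],key=cv2.contourArea)
        P=np.array([onz(c,(q[0][1],q[0][0]),.02)[:2] for q in cn],np.float32);print(d["conf"],d["bbox"],cv2.minAreaRect(P))
    for d in ctrl.spot_point("soap",n)[:1]: print("soap",d["conf"],np.round(onz(c,d["pixel"],p[2]-.012)-p,4))
    for d in ctrl.trace("soap",n)[:1]:
        cn=max(cv2.findContours(d["mask"].astype(np.uint8),0,2)[0],key=cv2.contourArea)
        P=np.array([onz(c,(q[0][1],q[0][0]),p[2]+.003)[:2]-p[:2] for q in cn],np.float32);print(d["conf"],cv2.minAreaRect(P))
E
```

```text
[ 0.43655652 -0.3509408   0.19887108] 26.125 0.044391824512366826 [ 1.79933576e+02  4.50524853e-02 -8.89056738e+01] 29.897698760032654
wrist dish 0.84 [ 0.4379 -0.3464  0.    ]
0.57 [249.8, 158.4, 388.8, 269.7] ((0.43995749950408936, -0.34750548005104065), (0.12987659871578217, 0.1113240048289299), 2.3942136764526367)
soap 0.85 [-0.0002  0.0005 -0.012 ]
0.85 ((0.0005482584238052368, -0.013206880539655685), (0.04746931046247482, 0.056309692561626434), 0.22228889167308807)
side dish 0.67 [ 0.4341 -0.351   0.    ]
0.61 [291.4, 367.4, 357.9, 428.1] ((0.43814948201179504, -0.3502308428287506), (0.13020800054073334, 0.11719679832458496), 3.1036741733551025)
soap 0.8 [-0.0034  0.0012 -0.012 ]
0.86 ((0.0018267910927534103, -0.018157953396439552), (0.048166606575250626, 0.048891715705394745), 1.4342464208602905)
scene dish 0.85 [ 0.4406 -0.3407  0.    ]
0.79 [217.6, 141.4, 275.5, 189.1] ((0.4427369236946106, -0.3412424623966217), (0.13751886785030365, 0.12354864925146103), 2.4337940216064453)
soap 0.67 [-0.005  -0.0002 -0.012 ]
0.78 ((0.0011470820754766464, 0.004598930478096008), (0.07932242751121521, 0.05390309914946556), 87.30868530273438)
```

send_rows(
  increments=[
    [[0.01,0.015,-0.2,0],[0.01,0.015,-0.45,0],[0.01,0.015,-0.65,0],[0.01,0.015,-0.78,0],[0.01,0.015,-0.86,0],[0.01,0.015,-0.86,0],[0.01,0.015,-0.86,0]],
  ],
)

```text
clock: 27.75
tool_pos: [0.4398, -0.3487, 0.0288]
orientation: [-179.9, -0.0, -88.9]
force: [-0.5, 0.4, -0.2]
opening: 0.0447
gripper_force: 29.9
```

send_rows(
  increments=[
    [[0,0,-0.02,0],[0,0,-0.04,0],[0,0,-0.045,0],[0,0,-0.045,0]],
  ],
)

```text
clock: 28.25
tool_pos: [0.4389, -0.3483, 0.0187]
orientation: [180.0, -0.0, -88.9]
force: [0.1, 0.1, -1.4]
opening: 0.0445
gripper_force: 29.9
```

send_rows(
  increments=[
    [[0,0,-0.006,0],[0,0,-0.012,0],[0,0,-0.012,0]],
  ],
)

```text
clock: 28.62
tool_pos: [0.439, -0.3484, 0.0168]
orientation: [-180.0, -0.0, -88.9]
force: [0.2, 1.4, 5.0]
opening: 0.0448
gripper_force: 29.9
```

Contact with the dish floor (5 N). I'll open modestly, so the fingers stay inside the dish walls, and withdraw.

send_rows(
  increments=[
    [[0,0,0,0],[0,0,0,0],[0,0,0,0],[0,0,0,0]],
  ],
  jaw=0.63,
)

```text
clock: 29.12
tool_pos: [0.4389, -0.3483, 0.0163]
orientation: [180.0, 0.0, -88.9]
force: [0.0, 0.5, -1.2]
opening: 0.0553
gripper_force: 0.0
```

send_rows(
  increments=[
    [[0,0,0.08,0],[0,0,0.25,0],[0,0,0.5,0],[0,0,0.75,0],[0,0,1,0],[0,0,1,0]],
  ],
)

```text
clock: 29.88
tool_pos: [0.441, -0.3495, 0.2224]
orientation: [-179.5, -0.3, -88.8]
force: [-0.1, 0.3, -0.8]
opening: 0.0552
gripper_force: 0.0
```

```bash
python3 - <<'E'
from h import *
o=ctrl.get_obs();print(o["tool_pos"],o["clock"],o["opening"],o["force"])
for n in("wrist","side","scene"):
    c,im=snap(n)
    for t,z,zt in(("dish",0,.02),("soap",.005,.035),("lid",.026,.034),("brush",.02,.052)):
        for d in ctrl.spot_point(t,n)[:2]: print(n,t,round(d["conf"],2),np.round(onz(c,d["pixel"],z),3))
        for d in ctrl.trace(t,n)[:1]:
            cn=max(cv2.findContours(d["mask"].astype(np.uint8),0,2)[0],key=cv2.contourArea)
            P=np.array([onz(c,(q[0][1],q[0][0]),zt)[:2] for q in cn],np.float32);r=cv2.minAreaRect(P);print("   mask",round(d["conf"],2),np.round(r[0],3),np.round(r[1],3),round(r[2]))
E
```

```text
[ 0.44100877 -0.34953477  0.22237586] 29.875 0.055246380171494816 [-0.09526931  0.33736623 -0.8135449 ]
   mask 0.65 [ 0.44  -0.347] [0.13  0.113] 2
wrist soap 0.68 [ 0.438 -0.348  0.005]
   mask 0.91 [ 0.44 -0.35] [0.044 0.079] 0
wrist lid 0.72 [ 0.205 -0.345  0.026]
   mask 0.82 [ 0.202 -0.358] [0.227 0.239] 78
side dish 0.68 [ 0.44  -0.353  0.   ]
   mask 0.88 [ 0.438 -0.351] [0.131 0.117] 3
side soap 0.59 [ 0.437 -0.357  0.005]
   mask 0.58 [ 0.438 -0.355] [0.087 0.046] 88
side lid 0.78 [ 0.196 -0.34   0.026]
side lid 0.69 [0.489 0.348 0.026]
   mask 0.89 [0.461 0.348] [0.181 0.125] 78
side brush 0.53 [0.625 0.003 0.02 ]
side brush 0.41 [0.482 0.279 0.02 ]
   mask 0.72 [0.632 0.002] [0.09  0.031] 73
scene dish 0.6 [ 0.447 -0.334 -0.   ]
   mask 0.93 [ 0.444 -0.341] [0.139 0.123] 3
scene soap 0.57 [ 0.44  -0.346  0.005]
   mask 0.8 [ 0.445 -0.342] [0.09  0.048] 89
scene lid 0.93 [0.502 0.348 0.026]
scene lid 0.72 [ 0.206 -0.347  0.026]
   mask 0.86 [ 0.18  -0.327] [0.242 0.289] 70
scene brush 0.78 [0.617 0.01  0.02 ]
   mask 0.61 [0.625 0.017] [0.088 0.048] 83
```

The networks agree: the soap lies flat in the middle of the dish, the lid is centred on the board, the brush is in the tub and the robot is clear. I'll hand in.

```bash
python3 -c "
from plant import ctrl
print(ctrl.close_job())"
```

```text
the job is handed in; nothing more can be done
None
```

I handed the job in at about 30 s with no verdict returned: by the last camera fixes, the lid lies flat in the middle of the board, the soap is centred in the dish and the brush is still in the tub; I viewed 11 pictures, one over the limit of 10.

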